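# Start the stone studio's flat lap wet

### The job

Start the flat lap so that its disc never runs dry: press the lap's mains rocker fully over to on, then press the rocker on the small separate water pump fully over to on, and only then press the lap's round start button fully in and let it spring back. Leave the mushroom-headed stop button unpressed, do not lift or shift the pump, and leave the other things on the bench where they stand.

Things in the scene. Friction and masses are not known exactly. Their poses are not given: they have to be found in the camera images.
- lap: Flat lap, a bench grinding machine fixed to the bench: grey cabinet 400 deep (x), 300 wide (y), 112 mm high; on its far part an open white splash bowl 280 across, rim 158 mm above the bench, with a steel disc; thin bent water spout 268 mm high at the far left corner. Origin: centre of its underside. -x is its front (robot's side), +y its left seen from the robot, z up.
- panel: Control panel: aluminium strip along the lap's front, 97 mm deep, sloping 0.3 rad down to the robot. Origin: middle of its surface, at (-0.155, 0, 0.096) in the lap's frame; x up the slope away from the robot, y left, z the outward normal. On y, from left: mains rocker 98 mm, fixed speed dial 36 mm (30 across, 14 high), start button -22 mm, stop button -102 mm.
- mains (a joint): Mains rocker, left end of the panel: black, 48 mm long (panel x), 28 wide, in a frame 4 mm high. Top is a V of two 24 mm wings meeting at the pivot 10 mm above the panel. rad: 0 off (far wing stands up at 0.42 rad, near wing parallel to panel), 0.42 on (far wing pressed parallel to panel; above 0.35 counts). Stiff: stays where left; about 4 N at the wing's end.
- mains_end (a point): Point on top of the mains rocker's far wing (press this one for on), on its centre line, 18 mm from the pivot and 6 mm from its outer end. Moves and turns with the rocker: 17 mm above the panel at off, 10 mm at on.
- pump: Water pump, loose, left or right of the lap (the jar has the other side), 0.9 kg: grey box 120 long (x), 76 wide (y), top 60 mm above the bench, with a round dark pump head 54 across sticking out 36 mm at its +x end (away from the robot). Origin: centre of the box's underside at bench height, z up. One rocker in the middle of its top. Not to be lifted or shifted.
- water (a joint): Pump's rocker, in the middle of the box's top: black, 40 mm long (box's x), 24 wide, frame 4 mm high; a V of two 20 mm wings, pivot 69 mm above the bench. rad: 0 off (wing on the pump head's side stands up at 0.42 rad, other level), 0.42 on (wing on the pump head's side pressed level; above 0.35 counts). Stiff: stays where left; about 5 N at the wing's end.
- water_end (a point): Point on top of the pump rocker's wing on the pump head's side (press this one for on), on its centre line, 15 mm from the pivot and 5 mm from its outer end. Moves and turns with the rocker: 75 mm above the bench at off, 69 mm at on.
- start (a joint): Start button of the lap: plain grey, round, 30 mm across, in a low steel ring (42 across, 3 mm high), flat top 9 mm above the panel. m: 0 out, 0.005 fully in (above 0.004 counts); moves square to the panel; spring 2 N at first, about 5 N fully in; springs back by itself.
- start_top (a point): Centre of the start button's flat top; moves with it. Axes as the panel's.
- stop (a joint): Stop button of the lap, 80 mm right of the start button: grey mushroom head 40 mm across, top 23 mm above the panel. m: 0 out, 0.005 fully in; spring as the start button's. Not to be pressed.
- grit: Closed jar of polishing grit, 72 mm across, 85 high, loose, on the side of the lap that the pump is not on. Origin: centre of its underside. Leave alone.
- stone: Rough pinkish stone blank, about 100 mm across, 84 high, loose, left of the lap's bowl. Origin: centre of its underside. Leave alone.
- mallet: Carver's round mallet standing on its white head (98 mm across, 102 high), wooden handle up, 222 mm high in all, loose, right of the lap's bowl. Origin: centre of its underside. Leave alone.
- rub: Dark rubbing block 50 x 100 x 30 mm, loose, lying in front of the lap. Origin: centre of its underside, z up. Leave alone.

How it is judged:
By the outcome, as a careful person would: the job done as asked, in the order asked, and still so for the second after the job is handed in, with the robot touching nothing.
It also fails if it takes over 58 s, if anything falls off the work surface, if the arm or the gripper's body presses on something with over 40 N, if the wrist force passes 120 N, or if a joint passes its speed limit or range.

### The arm

A 6-joint arm with a two-finger parallel gripper is mounted at the origin on the work surface. World frame = base frame: x ahead of the robot, y to its left, z up, the work surface at z = 0. Lengths are in m, angles in rad, forces in N, time in s.
With the tool pointing down it reaches from about 0.35 to 0.975 m from the base axis. Payload 4.9 kg.
Tool frame: the origin (TCP) lies at the very end of the fingers, on their centre line; the grasp point (between the pads) lies 19 mm behind it; z points along the fingers, y is the line along which they close (so a half turn about z gives the same grasp; the last joint's range is limited). The gripper opens to 85 mm and grips with 20 to 120 N. Pads are 22 mm wide; open, the fingers measure 114 mm over their backs; the gripper's body (76 mm by 85 mm) begins 54 mm behind the grasp point. The pads swing forward as they close: fully open they stand 13 mm farther back than shut.
Start: joints at [1.163, 0.053, 1.613, -0, 1.476, -0.119], TCP at [0.178, 0.599, 0.231] pointing down, gripper open.
Joint ranges: [-3.01, 3.01], [-1.01, 2.22], [0.06, 2.58], [-1.02, 4.17], [0.09, 2.62], [-3.14, 3.14]. Speed limits (rad/s): [2.57, 2.57, 3.14, 3.14, 3.14, 3.14].

### API

Orientations are given as a rotation vector (axis times angle).
In Python, from station import get_obs, get_image, get_calibration, finish_job gives the robot as it stands.
- The arm moves only by the tool servo_tool, never from a script. Its argument "increments" is a list of rows, each a list of 5 numbers: the opening, from 0 (shut) to 1 (fully open), then the shift along the tool's x, y, z in mm, then the turn about the tool's z in degrees. In form: [[jaw, tx, ty, tz, spin], ...]. A call has 1 to 12 rows; each row shifts and turns the commanded pose from where the row before left it, along the tool's axes as they then stand; what a row does not reach is not made up. A row lasts 1/8 s, in which the tool goes at most 62.5 mm and 10.7 degrees, less where a joint would pass 70% of its speed; a pose out of reach is approached as far as the arm can. A call is refused whole if a number of a shift passes 62.5 or a number of a turn 10.7, either way. A call with a gripper value outside its range is refused whole. The fingers move at their own pace and stop on an object; "force" is the grip in N (left out, the last holds). Time passes only in rows, so rows that do not move let the fingers close. It gives the time, the measured TCP pose, the force, the opening and the grip force at its end, in the units of the state.
- get_obs(): the state, without advancing time (a new reading comes with each control period).
- get_image(name): name is "side" or "top"; returns the picture (420x560x3 uint8, red, green, blue); there is no depth.
- get_calibration(name): a dict with "fx", "fy", "cx", "cy" (pixels), "dist_coeffs" ([k1, k2, p1, p2, k3] as OpenCV has them; the pictures are not rectified), "R" (3x3) and "t" (3): a world point X has camera coordinates R X + t. Camera axes: x right, y down, z forward; pixel columns grow to the right and rows downward; lengths in m; the calibration is good to about 2 mm. A picture is of the moment at which its call begins. get_calibration takes no time and is no camera call.
- finish_job(): hands the job in; it is judged then, once.
The state is a dict: "t": time; "q": joint angles; "dq": joint speeds; "effort": joint torques, N m; "tool_pos": TCP position; "tool_rot": TCP orientation; "contact_force": force on the tool from outside, world axes, zero at the start; "wrist_torque": the same for the moment, N m; "opening": finger opening in m; "grip_force": force on a finger pad.
Only numpy, scipy, OpenCV 4.12 (cv2) and the standard library are available. Lean on these libraries where they do the work, as an engineer would, in place of code of your own. Each camera call takes 0.05 s, during which the arm holds its last target. There are 200 camera calls.

## Working session

There is one attempt and no reset: what is moved stays moved. The work goes in short steps, Python scripts to look and compute and a tool call to move; the robot and the scene stay as the last step left them, time stands still between calls to the robot, and variables do not carry over. Pictures are saved under pics/ and viewed, at most 10 in all, crops included, and the job is handed in when it is done.

Besides the shell and the picture viewer there is one more tool, called after "Request:" by a JSON object that holds its "method" and its "body". servo_tool: Moves the arm, as the interface text tells. Its arguments: {"type":"object","properties":{"increments":{"type":"array"},"force":{"type":"number"}},"required":["increments"]}

```bash
mkdir -p pics
python3 - <<'E'
from station import *
import cv2
for n in("side","top"):
    cv2.imwrite(f"pics/{n}0.png",get_image(n)[:,:,::-1]); c=get_calibration(n); print(n,c)
o=get_obs(); print(o)
E
```

```text
side {'fx': 510.15691667417343, 'fy': 510.15691667417343, 'cx': 273.58238184312955, 'cy': 222.06381508742152, 'dist_coeffs': array([-0.17411947,  0.        ,  0.        ,  0.        ,  0.        ]), 'R': array([[ 0.69476845, -0.71899827,  0.0183924 ],
       [-0.43622082, -0.44157668, -0.78404173],
       [ 0.57184631,  0.53670431, -0.62043556]]), 't': array([-0.39594856,  0.31529481,  1.05203065])}
top {'fx': 459.2079174501268, 'fy': 459.2079174501268, 'cx': 278.1425300098882, 'cy': 204.57640913435023, 'dist_coeffs': array([-0.07397238,  0.        ,  0.        ,  0.        ,  0.        ]), 'R': array([[-0.02847552, -0.99907826,  0.03212138],
       [-0.99029966,  0.02382415, -0.13689043],
       [ 0.13599899, -0.03570782, -0.99006526]]), 't': array([0.00789617, 0.60252669, 1.09926395])}
{'t': 0.1, 'q': array([ 1.16300659e+00,  5.32714457e-02,  1.61416377e+00,  2.06782019e-05,
        1.47602410e+00, -1.18997723e-01]), 'dq': array([-0.00038332, -0.00020138, -0.00156154, -0.00102189,  0.00110591,
       -0.00013459]), 'effort': array([ 1.90208534e-04, -3.94902527e+01, -3.71363389e+01, -1.06642603e-04,
        3.92511298e-03, -4.05965523e-06]), 'tool_pos': array([0.17776064, 0.59859093, 0.23019377]), 'tool_rot': array([-4.51988783e-01, -3.10839578e+00,  2.82215019e-03]), 'contact_force': array([ 0.1640585 , -0.40900386,  0.0170765 ]), 'wrist_torque': array([-0.02700447, -0.01447294,  0.07637092]), 'grip_force': 0.0, 'opening': 0.08514600818411507}
```

View pics/top0.png

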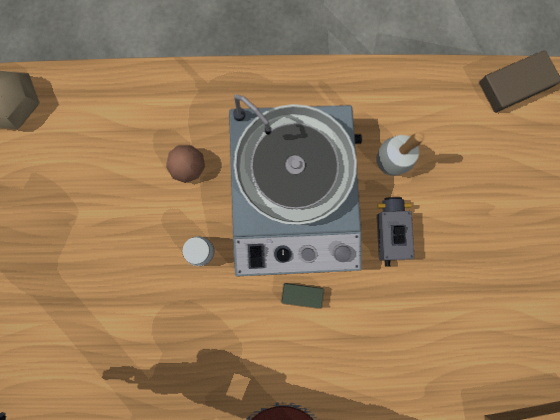

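View pics/side0.png

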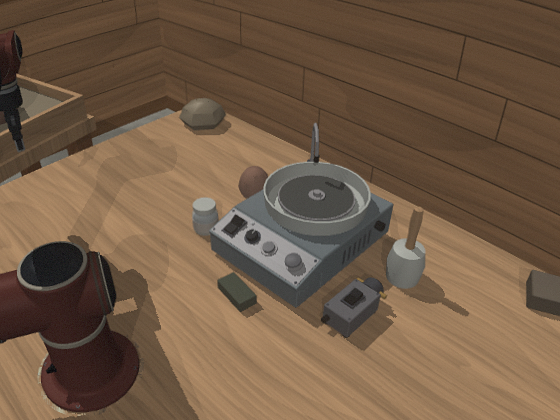

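The top view shows the mains at (256,256), dial at (283,254), start at (309,254) and stop at (343,253). The pump rocker is at (399,235), with its head at (394,205) on the far side. The grit jar is at (198,251) and the rubbing block at (303,295). The next pictures are zoomed in, for measuring.

```bash
cat > h.py <<'E'
import numpy as np,cv2
from station import *
def ray(n,p):
    c=get_calibration(n);K=np.array([[c['fx'],0,c['cx']],[0,c['fy'],c['cy']],[0,0,1]])
    u=cv2.undistortPoints(np.array([[p]],float),K,c['dist_coeffs'])[0,0]
    R=np.array(c['R']);return -R.T@c['t'],R.T@np.r_[u,1]
def onz(n,p,z):
    o,d=ray(n,p);return o+d*(z-o[2])/d[2]
def proj(n,X):
    c=get_calibration(n);K=np.array([[c['fx'],0,c['cx']],[0,c['fy'],c['cy']],[0,0,1]])
    return cv2.projectPoints(np.array(X,float).reshape(-1,3),cv2.Rodrigues(np.array(c['R']))[0],np.array(c['t']),K,c['dist_coeffs'])[0][:,0]
def tri(p,q):
    (a,d),(b,e)=ray("top",p),ray("side",q)
    s=np.linalg.lstsq(np.c_[d,-e],b-a,rcond=None)[0]
    x,y=a+d*s[0],b+e*s[1];return (x+y)/2,np.linalg.norm(x-y)
E
python3 - <<'E'
import cv2
a=cv2.imread("pics/top0.png")[190:290,225:425]; cv2.imwrite("pics/t1.png",cv2.resize(a,None,fx=4,fy=4,interpolation=2))
a=cv2.imread("pics/side0.png")[200:340,205:390]; cv2.imwrite("pics/s1.png",cv2.resize(a,None,fx=4,fy=4,interpolation=2))
E
```

```text
(no output)
```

View pics/t1.png

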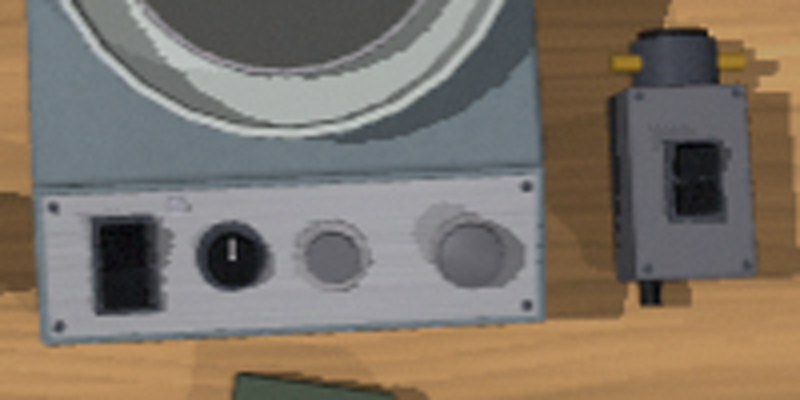

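View pics/s1.png

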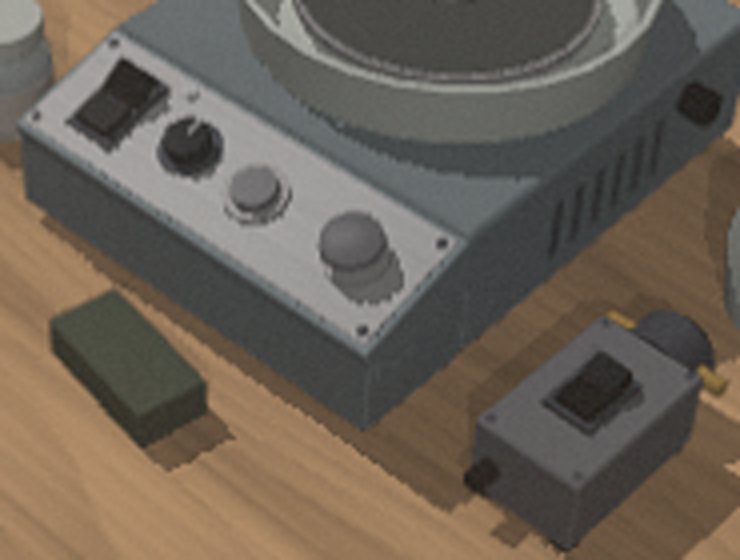

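Panel screws in the top crop are at (54,207), (527,187), (58,327) and (527,305). In the side crop they are at (114,43), (441,243), (37,117) and (362,331). The pump's lid screws and both rockers (raised wing on the far side) show too. I'll triangulate these.

Run:
```python
from h import *
T=lambda p:((p[0]+.5)/4-.5+225,(p[1]+.5)/4-.5+190)
S=lambda p:((p[0]+.5)/4-.5+205,(p[1]+.5)/4-.5+200)
np.set_printoptions(precision=4,suppress=True)
D={}
for k,p,q in [("UL",(54,207),(114,43)),("UR",(527,187),(441,243)),("LL",(58,327),(37,117)),("LR",(527,305),(362,331)),("start",(334,256),(254,187)),
 ("pUL",(640,96),(606,322)),("pUR",(738,92),(692,376)),("pLL",(648,268),(490,420)),("pLR",(747,266),(577,475))]:
    D[k]=tri(T(p),S(q)); print(k,*D[k], onz("top",T(p),.06)[:2] if k[0]=='p' else '')
P=np.mean([D[k][0] for k in("UL","UR","LL","LR")],0)
y=D["UL"][0]+D["LL"][0]-D["UR"][0]-D["LR"][0]; yaw=np.arctan2(-y[0],y[1])
Rz=cv2.Rodrigues(np.array([0,0,yaw]))[0]; Rp=Rz@cv2.Rodrigues(np.array([0,-.3,0]))[0]
print("panel",P,"yaw",yaw)
P[2]=.096
for n,v in dict(mains_end=(.018*np.cos(.42)-0*.01,.098,.0173),mains_pivot=(0,.098,.010),start=(0,-.022,.009),stop=(0,-.102,.023)).items():
    X=P+Rp@np.array(v); t=proj("top",X)[0];s=proj("side",X)[0]
    print(n,X,"topcrop",(t-[225,190]+.5)*4,"side",(s-[205,200]+.5)*4)
W=np.mean([D[k][0] for k in("pUL","pUR","pLL","pLR")],0)
v=D["pUL"][0]+D["pUR"][0]-D["pLL"][0]-D["pLR"][0]; py=np.arctan2(v[1],v[0]); print("pump",W,py)
W[2]=0
for n,v in dict(water_end=(.0137,0,.075),piv=(0,0,.069)).items():
    X=W+cv2.Rodrigues(np.array([0,0,py]))[0]@np.array(v);t=proj("top",X)[0];s=proj("side",X)[0]
    print(n,X,"topcrop",(t-[225,190]+.5)*4,"side",(s-[205,200]+.5)*4)
o=get_obs(); print(cv2.Rodrigues(o['tool_rot'])[0],o['tool_pos'])
```

```text
UL [0.5095 0.0898 0.107 ] 0.001323622446235107 
UR [ 0.5136 -0.1856  0.1078] 0.0013235484413982768 
LL [0.441  0.0895 0.0842] 0.00021964641387246851 
LR [ 0.4454 -0.1869  0.0853] 0.0010952885351209441 
start [ 0.4765 -0.0712  0.103 ] 0.002584655035526583 
pUL [ 0.5709 -0.2687  0.061 ] 0.00027283353981461244 [ 0.5711 -0.2691]
pUR [ 0.5719 -0.3308  0.0597] 0.0005088148782686544 [ 0.5721 -0.3309]
pLL [ 0.4652 -0.268   0.0579] 0.0014520771437554765 [ 0.4657 -0.2679]
pLR [ 0.4648 -0.3292  0.0606] 0.0004207600079089491 [ 0.4649 -0.3295]
panel [ 0.4774 -0.0483  0.0961] yaw 0.015517003695929225
mains_end [0.4864 0.0499 0.1174] topcrop [123.4544 245.9259] side [130.7446  72.877 ]
mains_pivot [0.4729 0.0497 0.1056] topcrop [124.6986 270.2277] side [115.6653  97.1327]
start [ 0.475  -0.0703  0.1046] topcrop [331.932  260.7318] side [253.9041 185.6763]
stop [ 0.4721 -0.1504  0.118 ] topcrop [473.2006 261.03  ] side [350.2639 235.5195]
pump [ 0.5182 -0.2992  0.0598] -0.011255638718521817
water_end [ 0.5319 -0.2993  0.075 ] topcrop [699.6664 156.5786] side [611.4166 366.2329]
piv [ 0.5182 -0.2992  0.069 ] topcrop [697.9251 179.8578] side [595.3666 385.9556]
[[-0.9586  0.2848 -0.0008]
 [ 0.2848  0.9586 -0.0017]
 [ 0.0002 -0.0019 -1.    ]] [0.1778 0.5986 0.2302]
```

The heights come out right (pump lid 60 mm, panel 96 mm) and the layout agrees with the given sizes. First move: square the tool, shut the fingers and head for the mains rocker.

Request:
{"method": "servo_tool", "body": {"increments": [[0,0,0,0,-8.5],[0,0,0,0,-8.5],[0,-28,-48,0,0],[0,-28,-48,0,0],[0,-28,-48,0,0],[0,-28,-48,0,0],[0,-28,-48,0,0],[0,-28,-48,0,0],[0,-28,-48,0,0],[0,-28,-48,0,0],[0,-28,-48,0,0],[0,-28,-48,0,0]], "force": 40}}

```text
t: 1.6
tool_pos: [0.4622, 0.1196, 0.231]
tool_rot: [0.012, -3.141, -0.0]
contact_force: [0.7, 1.0, 0.7]
opening: 0.0
grip_force: 0.0
```

Request:
{"method": "servo_tool", "body": {"increments": [[0,-14,-35,0,0],[0,-13,-35,0,0],[0,0,0,35,0],[0,0,0,35,0],[0,0,0,11,0],[0,0,0,0,0],[0,0,0,0,0]]}}

```text
t: 2.48
tool_pos: [0.4904, 0.0517, 0.1521]
tool_rot: [-0.013, 3.139, -0.0]
contact_force: [-0.4, -0.4, 0.4]
opening: -0.0002
grip_force: 0.0
```

Run:
```python
from h import *
print(get_obs()['tool_pos'])
a=get_image("top")[:,:,::-1][200:300,225:345]; b=get_image("side")[:,:,::-1][175:275,205:325]
cv2.imwrite("pics/m1.png",cv2.resize(np.hstack([a,b]),None,fx=3.3,fy=3.3,interpolation=2))
```

```text
[0.49035977 0.05165741 0.15205107]
```

View pics/m1.png

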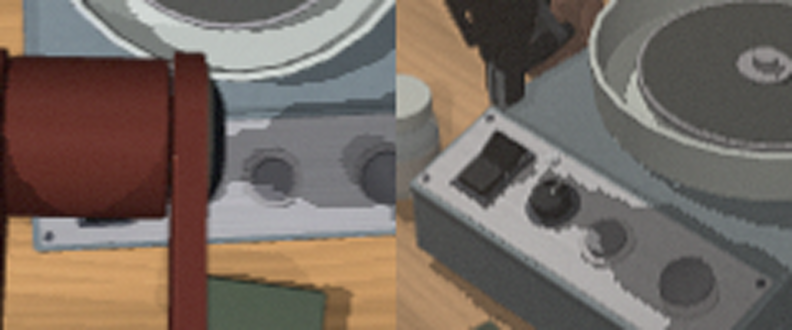

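The side crop shows the finger tips right over the raised mains wing, at about (508,105), and the dial is clear. Now pressing down, gently at the end.

Request:
{"method": "servo_tool", "body": {"increments": [[0,0,0,15,0],[0,0,0,13,0],[0,0,0,4,0],[0,0,0,3,0],[0,0,0,2,0],[0,0,0,1,0],[0,0,0,0,0],[0,0,0,0,0]]}}

```text
t: 3.58
tool_pos: [0.4918, 0.0516, 0.1141]
tool_rot: [-0.012, 3.135, 0.0]
contact_force: [3.6, 0.0, 4.6]
opening: 0.0003
grip_force: 2.5
```

Request:
{"method": "servo_tool", "body": {"increments": [[0,0,0,1,0],[0,0,0,1,0],[0,0,0,1,0],[0,0,0,0,0]]}}

```text
t: 4.08
tool_pos: [0.492, 0.0515, 0.112]
tool_rot: [-0.012, 3.135, -0.0]
contact_force: [0.9, -0.1, 9.3]
opening: 0.0004
grip_force: 4.7
```

Request:
{"method": "servo_tool", "body": {"increments": [[0,0,0,1,0],[0,0,0,1,0],[0,0,0,1,0],[0,0,0,0,0]]}}

```text
t: 4.58
tool_pos: [0.4923, 0.0515, 0.1115]
tool_rot: [-0.013, 3.136, -0.0]
contact_force: [-4.4, -0.1, 21.4]
opening: 0.0001
grip_force: 10.9
```

The mains rocker is at its hard stop: 21 N, and the tip is at the expected height. Next, lift and move across to the pump.

Request:
{"method": "servo_tool", "body": {"increments": [[0,0,0,-30,0],[0,0,0,-50,0],[0,0,0,-30,0],[0,-7,-55,0,0],[0,-7,-55,0,0],[0,-7,-55,0,0],[0,-7,-55,0,0],[0,-7,-55,0,0],[0,-7,-55,0,0],[0,0,-20,0,0],[0,0,0,0,0],[0,0,0,0,0]]}}

```text
t: 6.08
tool_pos: [0.534, -0.2966, 0.2159]
tool_rot: [0.014, -3.141, -0.002]
contact_force: [-0.1, 0.3, -0.6]
opening: 0.0001
grip_force: 0.0
```

Run:
```python
from h import *
print(get_obs()['tool_pos'],get_obs()['tool_rot'])
b=get_image("side")[:,:,::-1][170:340,205:400]
cv2.imwrite("pics/m2.png",cv2.resize(b,None,fx=3.5,fy=3.5,interpolation=2))
```

```text
[ 0.53400105 -0.29662682  0.21587311] [ 1.41687609e-02 -3.14092603e+00 -1.81926655e-03]
```

View pics/m2.png

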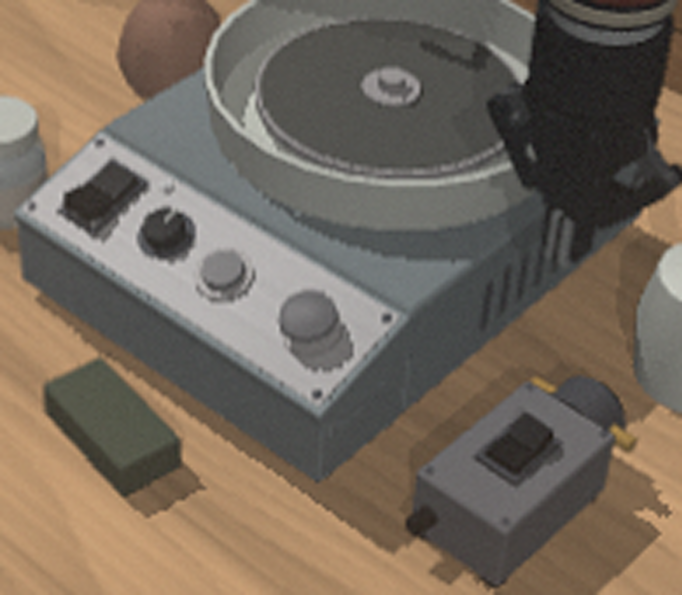

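The mains rocker is over: its near wing now stands up. The fingers are above the pump, which stands untouched at about (515,450), clear of the lap and mallet. Next, down onto the pump's rocker.

Request:
{"method": "servo_tool", "body": {"increments": [[0,-1,-3,45,0],[0,0,0,45,0],[0,0,0,35,0],[0,0,0,10,0],[0,0,0,3,0],[0,0,0,3,0],[0,0,0,2,0],[0,0,0,2,0],[0,0,0,1,0],[0,0,0,0,0],[0,0,0,0,0]]}}

```text
t: 7.5
tool_pos: [0.5373, -0.3018, 0.0727]
tool_rot: [-0.012, 3.136, -0.003]
contact_force: [4.1, 2.7, 5.7]
opening: -0.0002
grip_force: 2.5
```

Request:
{"method": "servo_tool", "body": {"increments": [[0,-0.5,0,1,0],[0,-0.5,-0.5,1,0],[0,0,-0.5,1,0],[0,0,0,1,0],[0,0,0,0,0]]}}

```text
t: 8.12
tool_pos: [0.5376, -0.3022, 0.0689]
tool_rot: [-0.012, 3.139, -0.0]
contact_force: [0.1, 4.4, 10.8]
opening: 0.0
grip_force: 5.2
```

Request:
{"method": "servo_tool", "body": {"increments": [[0,0,1,0.5,0],[0,0,1,1,0],[0,0,0,1,0],[0,0,0,1,0],[0,0,0,0,0]]}}

```text
t: 8.75
tool_pos: [0.5377, -0.3021, 0.0686]
tool_rot: [-0.013, 3.139, -0.006]
contact_force: [-6.9, 3.9, 22.8]
opening: 0.0002
grip_force: 11.3
```

The pump rocker is at its hard stop. Lift straight up and check it from above and from the side on the way to the start button.

Request:
{"method": "servo_tool", "body": {"increments": [[0,0,0,-10,0],[0,0,0,-45,0],[0,0,0,-50,0],[0,0,0,-45,0],[0,12,45,0,0],[0,12,45,0,0],[0,12,45,0,0],[0,12,45,0,0],[0,14,49,0,0],[0,0,0,0,0],[0,0,0,0,0]]}}

```text
t: 10.12
tool_pos: [0.4721, -0.0719, 0.2124]
tool_rot: [0.013, -3.141, 0.001]
contact_force: [-0.2, -0.5, 0.7]
opening: -0.0002
grip_force: 0.0
```

Run:
```python
from h import *
print(get_obs()['tool_pos'],get_obs()['tool_rot'])
b=get_image("side")[:,:,::-1][170:340,205:400]; a=get_image("top")[:,:,::-1][190:290,345:425]
b=cv2.resize(b,None,fx=2.8,fy=2.8,interpolation=2);a=cv2.resize(a,None,fx=3.5,fy=3.5,interpolation=2)
a=cv2.copyMakeBorder(a,0,b.shape[0]-a.shape[0],0,0,cv2.BORDER_CONSTANT)
m=np.hstack([b,a[:,:254]]);print(m.shape)
cv2.imwrite("pics/m3.png",m)
```

```text
[ 0.47207029 -0.07187659  0.21238676] [ 1.26962564e-02 -3.14088128e+00  9.93629100e-04]
(476, 800, 3)
```

View pics/m3.png

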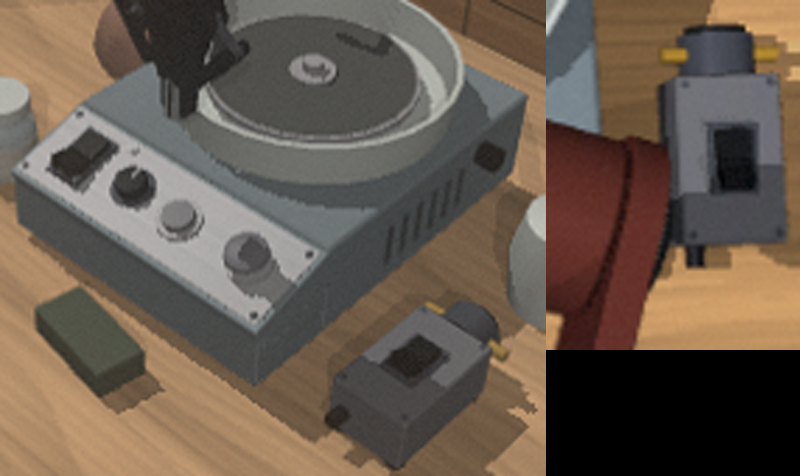

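Both rockers are over and the pump hasn't shifted: its near-right screw is still at about (411.6,256.5) in the full top view. The start button is free at (178,215). I'll press it with the tip a little toward the robot, so the far rim of the ring isn't touched.

Request:
{"method": "servo_tool", "body": {"increments": [[0,4,1,40,0],[0,0,0,40,0],[0,0,0,18,0],[0,0,0,5,0],[0,0,0,2,0],[0,0,0,2,0],[0,0,0,0,0],[0,0,0,0,0]]}}

```text
t: 11.22
tool_pos: [0.4687, -0.0707, 0.1064]
tool_rot: [-0.013, 3.141, -0.001]
contact_force: [1.1, 0.8, 0.3]
opening: 0.0002
grip_force: 0.0
```

Request:
{"method": "servo_tool", "body": {"increments": [[0,0,0,2,0],[0,0,0,2,0],[0,0,0,2,0],[0,0,0,0,0]]}}

```text
t: 11.72
tool_pos: [0.4692, -0.0708, 0.1006]
tool_rot: [-0.012, 3.139, -0.001]
contact_force: [2.1, 0.3, 4.5]
opening: 0.0001
grip_force: 2.3
```

Request:
{"method": "servo_tool", "body": {"increments": [[0,0,0,1,0],[0,0,0,1,0],[0,0,0,1,0],[0,0,0,1,0],[0,0,0,0,0]]}}

```text
t: 12.35
tool_pos: [0.4697, -0.0709, 0.0996]
tool_rot: [-0.013, 3.14, -0.001]
contact_force: [-5.9, 2.2, 19.6]
opening: -0.0005
grip_force: 10.6
```

The button is fully in (hard stop, 20 N). Release and lift.

Request:
{"method": "servo_tool", "body": {"increments": [[0,0,0,-10,0],[0,0,0,-40,0],[0,0,0,-50,0],[0,40,0,0,0],[0,40,0,-20,0],[0,0,40,0,0],[0,0,50,0,0],[0,0,50,0,0],[0,0,50,0,0],[0,0,50,0,0],[0,0,0,0,0],[0,0,0,0,0]]}}

```text
t: 13.85
tool_pos: [0.3857, 0.1684, 0.2148]
tool_rot: [0.013, -3.139, 0.002]
contact_force: [-0.0, 0.1, -0.1]
opening: -0.0001
grip_force: 0.0
```

Run:
```python
from h import *
print(get_obs()['tool_pos'],get_obs()['contact_force'])
b=get_image("side")[:,:,::-1][170:340,205:400]; a=get_image("top")[:,:,::-1][190:290,225:425]
a=cv2.resize(a,None,fx=2,fy=2,interpolation=2);b=cv2.resize(b,None,fx=2,fy=2,interpolation=2)
a=cv2.copyMakeBorder(a,0,b.shape[0]-a.shape[0],0,0,cv2.BORDER_CONSTANT)
cv2.imwrite("pics/m4.png",np.hstack([b,a]))
```

```text
[0.38574802 0.16836373 0.21476194] [-0.02123577  0.14771972 -0.09861873]
```

View pics/m4.png

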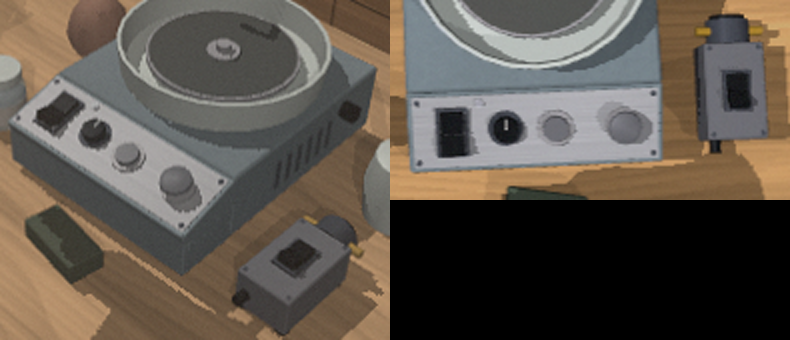

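Both rockers are on, the start button at (127,154) has sprung back, and the stop button, pump and other things stand as they were. The arm is clear, so I'm handing the job in.

```bash
python3 -c "
from station import *
print(finish_job())"
```

```text
the job is handed in; nothing more can be done
None
```

I pressed the mains rocker to on, then the pump rocker to on, then the start button fully in, and it sprang back; the last pictures show the stop button unpressed and nothing on the bench shifted, and the job was handed in at about 14 s.

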